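# Gauge the drag pocket of a reel spool

### The arm

A 6-joint arm with a two-finger parallel gripper is mounted at the origin on the work surface. World frame = base frame: x ahead of the robot, y to its left, z up, the work surface at z = 0. Lengths are in m, angles in rad, forces in N, time in s.
With the tool pointing down it reaches from about 0.275 to 0.775 m from the base axis. Payload 14.6 kg.
Tool frame: the origin (TCP) lies at the very end of the fingers, on their centre line; the grasp point (between the pads) lies 19 mm behind it; z points along the fingers, y is the line along which they close (so a half turn about z gives the same grasp; the last joint's range is limited). The gripper opens to 85 mm and grips with 20 to 120 N. Pads are 22 mm wide; open, the fingers measure 114 mm over their backs; the gripper's body (76 mm by 85 mm) begins 54 mm behind the grasp point. The pads swing forward as they close: fully open they stand 13 mm farther back than shut.
Start: joints at [-1.289, 0.263, -0.048, 1.259, 0, 1.415], TCP at [0.222, -0.476, 0.231] pointing down, gripper open.
Joint ranges: [-2.65, 2.65], [-0.89, 1.7], [-1.18, 1.37], [-2.13, 2.11], [-1.35, 1.29], [-3.14, 3.14]. Speed limits (rad/s): [1.89, 1.89, 2.57, 2.79, 3.14, 3.14].

### API

Orientations are given as a rotation vector (axis times angle).
In Python, from rig import get_obs, imaging, order gives the robot as it stands.
- The arm moves only by the shell command python3 -m handwheel 'ROWS' [OPENING] [FORCE]. ROWS is JSON, a list of rows, each a list of 2 entries, a list of its own where there are three numbers: the shift along the tool's x, y, z in mm, then the turn about the tool's z in rad. A call has 1 to 10 rows; each row shifts and turns the commanded pose from where the row before left it, along the tool's axes as they then stand; what a row does not reach is not made up. A row lasts 1/10 s, in which the tool goes at most 50 mm and 8.59 degrees, less where a joint would pass 70% of its speed; a pose out of reach is approached as far as the arm can. A call is refused whole if a number of a shift passes 50 or a number of a turn 0.15, either way. A call with a gripper value outside its range is refused whole. OPENING is the closure, from 0 (fully open) to 1 (shut), set as the call begins (- or left out, the last holds). The fingers move at their own pace and stop on an object; FORCE is the grip in N (left out, the last holds). Time passes only in rows, so rows that do not move let the fingers close. It gives the time, the measured TCP pose, the force, the opening and the grip force at its end, in the units of the state.
- get_obs(): the state, without advancing time (a new reading comes with each control period).
- imaging.read_camera(name): name is "side" or "top" or "wrist"; returns a dict with "pixels" (400x640x3 uint8, red, green, blue), "fx", "fy", "cx", "cy" (pixels), "world_from_camera" (4x4, takes a point from camera to world coordinates). Camera axes: x right, y down, z forward; pixel columns grow to the right and rows downward; lengths in m; the calibration is good to about 2 mm. A picture is of the moment at which its call begins. There is no depth.
- order.close_job(): hands the job in; it is judged then, once.
The state is a dict: "time": time; "joint_pos": joint angles; "qvel": joint speeds; "effort": joint torques, N m; "eef_pos": TCP position; "tcp_rot": TCP orientation; "ft_force": force on the tool from outside, world axes, zero at the start; "torque": the same for the moment, N m; "gripper_width": finger opening in m; "grip_force": force on a finger pad.
Only numpy, scipy, OpenCV 4.12 (cv2) and the standard library are available. Lean on these libraries where they do the work, as an engineer would, in place of code of your own. Each camera call takes 0.05 s, during which the arm holds its last target. There are 200 camera calls.

### The job

A reel spool is clamped under the spring-lifted depth probe of the small stand on the shop counter. Take the wing knob on top of the probe and lower it gently into the spool until the tip rests lightly on the bottom of the bore, then, keeping it there, turn the knob clockwise (seen from above) to its stop so that the slide is locked, and let go: the probe must stay resting on the bottom. Leave the other things on the counter where they are.

Things in the scene. Friction and masses are not known exactly. Their poses are not given: they have to be found in the camera images.
- stand: Depth stand, fixed to the counter: grey base plate 170 x 130 x 20 mm, dark column 42 mm wide at its far (+x) end, grey arm 42 mm wide whose top is 150 mm above the counter. Only the probe's rod and knob rise above the arm. Origin: centre of the base's underside, z up. The upright probe axis is 20 mm from the origin along the stand's -x.
- knob_grip (a point): Centre of the black wing knob on top of the probe's rod: a bar 46 mm long (point x), 12 mm thick (point y), 30 mm high (point z, up). At the start it is 247 mm above the counter, bar roughly along the stand's x. It carries the probe straight down, 65 mm at most; let go unlocked, a soft spring lifts it to the start (2 to 3 N up all along, 0.5 N of rubbing).
- knob (a joint): Turn of the knob about the upright probe axis, rad: 0 unlocked (0 to 0.12 at the start), growing clockwise seen from above, stop at 1.3 (75 degrees). From about 0.35 on it draws the brake on (needs up to some 0.6 N m: grip it firmly, 40 N or more); from 1.0 on the slide is locked and holds against about 20 N. It stays where it is left.
- probe: The sliding rod, 10 mm thick (12 mm above the arm), upright. Origin: the end of its 7 mm tip (unpressed), at the start 82 mm above the counter, 7 mm above the spool's rim. The tip is sprung: on touching it yields into the rod by up to 4 mm at 2.5 N per mm (10 N), then is solid. Pressed with more than 20 N it is spoilt.
- spool: Aluminium reel spool clamped on the stand's base, 55 mm high, flanges 62 mm across, upright bore 24 mm wide on the probe axis. Origin: centre of its underside, 20 mm above the counter. The bore's bottom is a stack of drag discs; its depth is not known: 18 to 48 mm below the rim, so the tip touches it after 25 to 55 mm of downward travel.
- spare_spool: Loose small aluminium spool, 54 mm across, 38 mm high, standing near the stand; not to be disturbed. Origin: centre of its underside.
- bait_tin: Loose tin with a red band, 66 mm across, 58 mm high, near the stand; not to be disturbed. Origin: centre of its underside.
- reel_box: Loose cardboard box 100 x 70 x 55 mm near the stand; not to be disturbed. Origin: centre of its underside.

How it is judged:
On the way, in this order (a step that is already met when the one before it is completed fails the run):
1. with the knob still unlocked (turned less than 0.45 rad) the tip rests on the bottom of the bore, 1 to 15 N, for 0.2 s (contact force between probe and spool between 1 and 15 N and value of joint knob below 0.45 rad), for 0.2 s.
2. the knob is turned into the lock (over 1.0 rad) while the tip is on the bottom (contact force between probe and spool above 0.5 N and value of joint knob above 1 rad), for 0.2 s.
At the end, for the whole second after the job is handed in: The knob is let go and stands turned over 1.0 rad (locked), the probe is at rest and its tip still rests on the bottom of the bore with 0.5 to 15 N; the loose things stand where they were (within 20 mm) (all of step 2 and contact force between probe and spool below 15 N and linear speed of probe below 0.005 m/s); the robot touches nothing.
It fails at once if the probe's tip is pressed on the spool with more than 20 N (contact force between probe and spool above 20 N).
It fails at once if a bystander is moved more than 20 mm (distance of any of spare_spool, bait_tin, reel_box from where it was at the start of the episode above 0.02 m).
It also fails if it takes over 32 s, if anything falls off the work surface, if the arm or the gripper's body presses on something with over 40 N, if the wrist force passes 120 N, or if a joint passes its speed limit or range.

## Working session

There is one attempt and no reset: what is moved stays moved. The work goes in short steps, Python scripts to look and compute and a shell command to move; the robot and the scene stay as the last step left them, time stands still between calls to the robot, and variables do not carry over. Pictures are saved under pics/ and viewed, at most 10 in all, crops included, and the job is handed in when it is done.

```bash
mkdir -p pics; ls; python3 - <<'E'
from rig import get_obs, imaging
import cv2,numpy as np
o=get_obs(); print(o)
for n in("top","side"):
    c=imaging.read_camera(n); print(n,c["fx"],c["fy"],c["cx"],c["cy"],np.round(c["world_from_camera"],4).tolist())
    cv2.imwrite(f"pics/{n}0.png",c["pixels"][...,::-1])
E
```

```text
pics
{'time': 0.0, 'joint_pos': array([-1.28927065e+00,  2.63508508e-01, -4.89335866e-02,  1.25939303e+00,
       -5.53929384e-06,  1.41547190e+00]), 'qvel': array([ 1.37572895e-04, -4.29617398e-04, -1.42181837e-03,  1.34155211e-03,
       -5.94006861e-04,  1.51499292e-05]), 'effort': array([ 2.20986542e-03, -6.37614441e+01,  3.84576452e+01,  1.35865691e-02,
       -3.11397559e-05,  7.04432949e-06]), 'eef_pos': array([ 0.22202669, -0.47544068,  0.2308338 ]), 'tcp_rot': array([-3.06593646e+00, -6.80534568e-01,  1.11542207e-04]), 'ft_force': array([1.20246958, 0.16527409, 0.06747542]), 'torque': array([0.00642387, 0.02434698, 0.03637216]), 'grip_force': 0.0, 'gripper_width': 0.08523602205543197}
top 373.6603995033 373.6603995033 318.91707053791674 198.71738299761552 [[-0.0256, -0.9979, 0.0591, 0.6049], [-0.9988, 0.028, 0.041, 0.0545], [-0.0426, -0.058, -0.9974, 0.9397], [0.0, 0.0, 0.0, 1.0]]
side 407.6568643861886 407.6568643861886 315.18838725518384 196.66786776572448 [[-0.9793, -0.1523, 0.1336, 0.5089], [-0.2026, 0.7483, -0.6317, 0.6352], [-0.0038, -0.6456, -0.7636, 0.8538], [0.0, 0.0, 0.0, 1.0]]
```

View pics/top0.png

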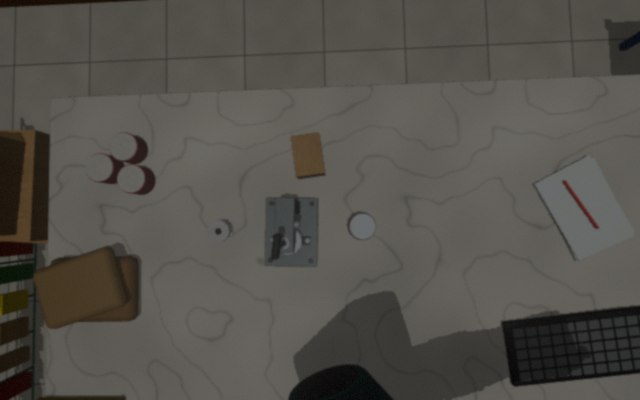

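View pics/side0.png

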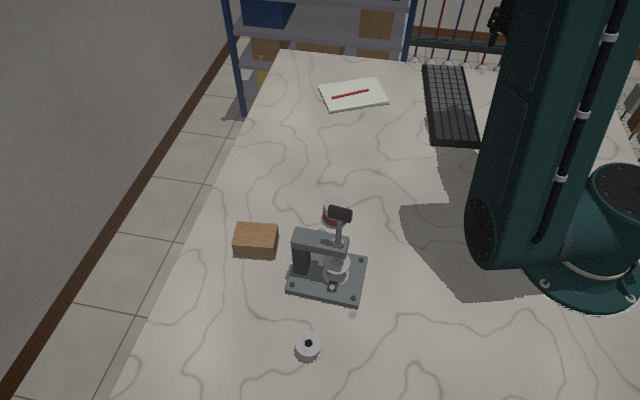

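The top view shows the stand base at about (265–319, 197–266), with the dark knob near (275,247). In the side view the knob is near (340,213). Next I'll mask the knob and triangulate it.

```bash
cat > h.py <<'E'
import cv2,numpy as np
from rig import get_obs, imaging
def ray(c,u,v):
    T=c["world_from_camera"]; d=T[:3,:3]@[(u-c["cx"])/c["fx"],(v-c["cy"])/c["fy"],1]
    return T[:3,3],d/np.linalg.norm(d)
def plane(c,u,v,z):
    o,d=ray(c,u,v); return o+d*(z-o[2])/d[2]
def tri(rs):
    A=sum(np.eye(3)-np.outer(d,d) for o,d in rs); b=sum((np.eye(3)-np.outer(d,d))@o for o,d in rs)
    return np.linalg.solve(A,b)
def dark(c,box,th=55):
    x0,y0,x1,y1=box; m=(c["pixels"][y0:y1,x0:x1].max(2)<th).astype(np.uint8)
    n,l,s,ce=cv2.connectedComponentsWithStats(m)
    return [(s[i].tolist(),(ce[i]+[x0,y0]).round(1).tolist(),cv2.minAreaRect(np.argwhere(l==i)[:,::-1].astype(np.float32)+np.float32([x0,y0]))) for i in range(1,n) if s[i][4]>15]
E
python3 - <<'E'
from h import *
t=imaging.read_camera("top"); s=imaging.read_camera("side")
for c,b in((t,(255,190,330,275)),(s,(270,190,380,310))):
    for r in dark(c,b,50): print(r)
    print()
for p in((265,197),(319,198),(317,266),(264,265)): print(plane(t,*p,.02).round(4))
a=cv2.resize(t["pixels"][185:280,250:335],None,fx=5,fy=5,interpolation=2)
b=cv2.resize(s["pixels"][195:315,275:375],None,fx=4,fy=4,interpolation=2)
h=max(a.shape[0],b.shape[0]);o=np.zeros((h,a.shape[1]+b.shape[1]-50 if 0 else 825,3),np.uint8)
o[:a.shape[0],:a.shape[1]]=a;o[:b.shape[0],425:]=b
cv2.imwrite("pics/crop1.png",cv2.resize(o,(800,int(h*800/825)))[...,::-1])
E
```

```text
([39, 8, 6, 23, 122], [296.4, 209.5], ((296.5, 209.0), (22.0, 5.0), 90.0))
([15, 37, 15, 34, 263], [277.0, 244.4], ((277.97381591796875, 243.69651794433594), (12.026898384094238, 34.1643180847168), 7.594643592834473))

([58, 18, 24, 15, 205], [339.8, 214.9], ((339.4411926269531, 213.73532104492188), (23.525955200195312, 11.884244918823242), 14.03624439239502))
([22, 59, 18, 26, 250], [301.4, 262.3], ((300.5, 261.5), (25.0, 17.0), 90.0))

[0.6675 0.2261 0.02  ]
[0.6612 0.092  0.02  ]
[0.495  0.1012 0.02  ]
[0.5001 0.2315 0.02  ]
```

View pics/crop1.png

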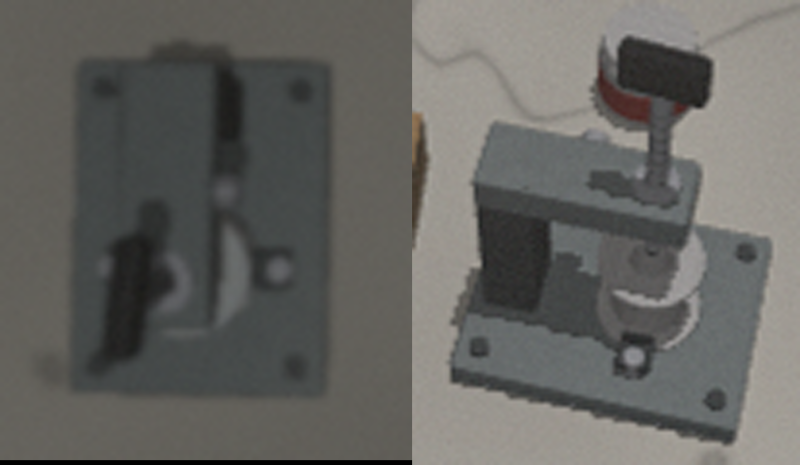

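The crop shows the bar in the top view from crop (132,237) to (120,355), centred at about pixel (276.4, 246.2). In the side view the bar is centred at about (340,213.5).

```bash
python3 - <<'E'
from h import *
t=imaging.read_camera("top"); s=imaging.read_camera("side")
print(tri([ray(t,276.4,246.2),ray(s,339.6,213.9)]), plane(t,276.4,246.2,.252), plane(s,339.6,213.9,.25))
k=825/800/5
for p in((134,237),(122,357)):print(plane(t,250+p[0]*k,185+p[1]*k,.255))
k=825/800/4
for p in((625,45),(710,62)):print('side top edge',plane(s,275+(p[0]-412)*k,195+p[1]*k,.262))
print(get_obs()["time"])
E
```

```text
[0.56078287 0.16439219 0.24557584] [0.5604057  0.16325227 0.252     ] [0.56118812 0.16796789 0.25      ]
[0.58302949 0.16006709 0.255     ]
[0.53804563 0.16548249 0.255     ]
side top edge [0.58064948 0.16389408 0.262     ]
side top edge [0.53916396 0.16603264 0.262     ]
0.3
```

```bash
python3 -m handwheel '[[[0,0,-20],-0.14],[[0,0,-20],-0.14],[[0,0,-20],-0.14],[[0,0,-20],-0.14],[[0,0,-20],-0.14],[[0,0,-20],-0.14],[[0,0,-10],-0.14],[[0,0,0],-0.14],[[0,0,0],-0.14],[[0,0,0],-0.14]]' 0
python3 -m handwheel '[[[0,0,0],-0.14],[[0,0,0],-0.14],[[0,0,0],-0.14],[[0,0,0],-0.14],[[0,0,0],-0.14],[[0,0,0],-0.14],[[0,0,0],-0.14],[[0,0,0],-0.14],[[0,0,0],-0.10],[[0,0,0],0]]'
cat >> h.py <<'E'
from scipy.spatial.transform import Rotation as R
def st(tgt=None,yaw=None):
    o=get_obs(); M=R.from_rotvec(o["tcp_rot"]).as_matrix()
    print("t",round(o["time"],2),"p",o["eef_pos"].round(4),"yaw",round(np.arctan2(M[1,0],M[0,0]),3),"z",M[:,2].round(3),"q",o["joint_pos"].round(2),"F",o["ft_force"].round(2),"T",o["torque"].round(2),"grip",o["grip_force"],round(o["gripper_width"],4))
    if tgt is not None: print("tool mm",(M.T@(np.array(tgt)-o["eef_pos"])*1000).round(1))
    return o,M
E
python3 -c "
from h import *
st([.561,.164,.36])"
```

```text
time: 1.3
eef_pos: [0.2221, -0.4757, 0.3613]
tcp_rot: [1.9, 2.502, -0.0]
ft_force: [0.0, 0.1, 0.3]
gripper_width: 0.0854
grip_force: 0.0
time: 2.3
eef_pos: [0.2221, -0.4757, 0.3612]
tcp_rot: [-0.131, -3.139, -0.0]
ft_force: [0.1, -0.0, -0.3]
gripper_width: 0.0856
grip_force: 0.0
t 2.3 p [ 0.2221 -0.4757  0.3612] yaw 3.058 z [-0.  0. -1.] q [-1.29  0.26  0.3   1.61  0.   -1.21] F [ 0.06 -0.03 -0.35] T [ 0.04  0.02 -0.  ] grip 0.0 0.0856
tool mm [-284.6  665.7    1.3]
```

```bash
python3 -m handwheel '[[[-14.2,33.3,0],0],[[-14.2,33.3,0],0],[[-14.2,33.3,0],0],[[-14.2,33.3,0],0],[[-14.2,33.3,0],0],[[-14.2,33.3,0],0],[[-14.2,33.3,0],0],[[-14.2,33.3,0],0],[[-14.2,33.3,0],0],[[-14.2,33.3,0],0]]' >/dev/null
python3 -m handwheel '[[[-14.2,33.3,0],0],[[-14.2,33.3,0],0],[[-14.2,33.3,0],0],[[-14.2,33.3,0],0],[[-14.2,33.3,0],0],[[-14.2,33.3,0],0],[[-14.2,33.3,0],0],[[-14.2,33.3,0],0],[[-14.2,33.3,0],0],[[0,0,0],0]]' >/dev/null
python3 - <<'E'
from h import *
st([.561,.164,.23])
c=imaging.read_camera("wrist"); cv2.imwrite("pics/w1.png",c["pixels"][...,::-1])
T=c["world_from_camera"]; print(T.round(3).tolist(),c["fx"])
q=np.linalg.inv(T)@[.561,.164,.262,1]; print("expected px",c["fx"]*q[0]/q[2]+c["cx"],c["fy"]*q[1]/q[2]+c["cy"])
E
```

```text
t 4.3 p [0.5457 0.1349 0.3601] yaw 3.056 z [-0.001  0.    -1.   ] q [0.1  0.34 0.4  1.64 0.   0.18] F [ 0.8  -1.15 -0.4 ] T [-0.05 -0.03 -0.01] grip 0.0 0.0853
tool mm [-12.9  30.3 130.1]
[[0.085, 0.946, 0.313, 0.465], [0.996, -0.081, -0.026, 0.142], [0.0, 0.314, -0.949, 0.502], [0.0, 0.0, 0.0, 1.0]] 314.1125710931952
expected px 359.37505885359406 216.53515428750256
```

View pics/w1.png

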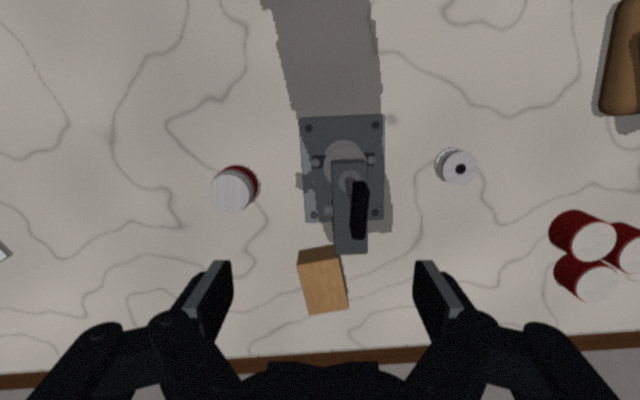

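The wrist view shows the knob bar from about (360,182) to (358,238), close to the expected (359,217). The bystanders are well clear of the fingers. I'll refine the position from this view.

```bash
python3 - <<'E'
from h import *
c=imaging.read_camera("wrist")
for r in dark(c,(330,160,395,255),35): print(r)
p=c["pixels"][170:250:4,340:380:2].max(2); print(p)
for u,v in((356,182),(368,182),(350,238),(365,238),(361,210)): print(u,v,plane(c,u,v,.262).round(4),plane(c,u,v,.247).round(4))
E
```

```text
([21, 22, 21, 58, 941], [360.6, 209.9], ((360.78424072265625, 210.52029418945312), (18.025503158569336, 57.496368408203125), 4.085616588592529))
[[ 66  62  66  69  66  67  71  70  67  67  70  68  67  66  57  65  65  65
   64  66]
 [ 67  71  84  84  88  82  84  86  86  80  77  67  64  67  59  63  68  67
   67  70]
 [ 69  83  88  82  63  56  57  66  83  85  86  75  69  66  60  64  65  65
   65  67]
 [ 79  85  82  63  51  59  58  47  22  20  21  13  17  37  57  65  67  65
   68  65]
 [ 70  84  84  76  52  54  59  24   8  10  10  12  16  11  24  62  68  63
   65  66]
 [ 66  67  79  81  62  48  56  16   6   7   6  14  11  15  12  25  62  64
   67  66]
 [ 64  64  64  64  62  51  51  19   5  11   0   8  13   0  16  22  61  66
   68  69]
 [ 63  62  64  67  66  55  50   4  18   3  15   8  10  11   9  25  61  65
   67  68]
 [ 60  66  64  62  66  64  36   9   0   3   7  15   0  18   7  34  65  66
   64  64]
 [ 68  66  67  66  64  68  40   5   7   8  12   7  11   9  16  35  63  64
   64  66]
 [ 64  65  63  67  64  69  35   3  14  18  15  15  16  17  14  54  59  38
   39  46]
 [ 63  63  65  63  6
[... 315 characters left out ...]
 95]
 [ 64  64  62  62  66  65  25   3  13   7   9  13   8  15  61  93  95  96
   96  99]
 [ 64  63  62  63  65  64  52   0  13   9  13   7   5  16  87 155 152 154
  155 151]
 [ 64  63  63  63  66  61  57  33  14   8  14  15  11  37  87 152 156 154
  152 154]
 [ 67  67  64  65  63  63  65  64  66  63  66  66  66  65  89 152 155 154
  154 155]
 [ 63  68  66  64  64  62  64  65  63  67  63  66  63  65  89 154 155 154
  151 154]]
356 182 [0.5309 0.1612 0.262 ] [0.5351 0.1625 0.247 ]
368 182 [0.5317 0.1706 0.262 ] [0.536  0.1725 0.247 ]
350 238 [0.5791 0.1536 0.262 ] [0.5863 0.1545 0.247 ]
365 238 [0.5802 0.1662 0.262 ] [0.5874 0.1678 0.247 ]
361 210 [0.5549 0.164  0.262 ] [0.5605 0.1655 0.247 ]
```

```bash
python3 -m handwheel '[[[-4.1,10.1,0],0],[[-4.1,10.1,0],0],[[-4.2,10.1,0],0],[[0,0,25],0],[[0,0,25],0],[[0,0,25],0],[[0,0,0],0],[[0,0,0],0]]' >/dev/null
python3 - <<'E'
from h import *
st([.5605,.164,.231])
c=imaging.read_camera("wrist"); cv2.imwrite("pics/w2.png",c["pixels"][...,::-1])
E
```

```text
t 5.2 p [0.5595 0.1612 0.287 ] yaw 3.057 z [-0.  0. -1.] q [0.14 0.36 0.24 1.45 0.   0.23] F [ 0.12 -0.16  1.43] T [-0.    0.02 -0.04] grip 0.0 0.0854
tool mm [-0.7  2.9 56. ]
```

View pics/w2.png

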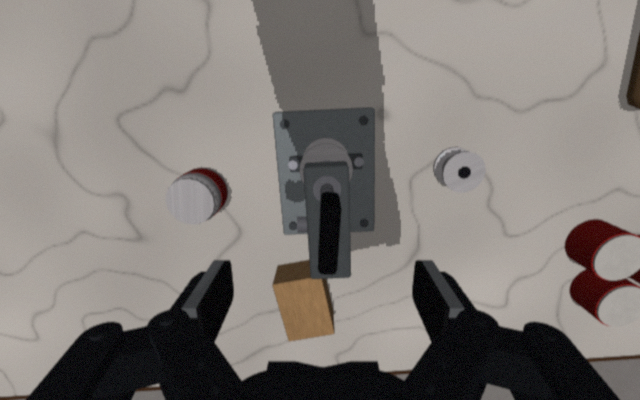

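The view shows the knob at about (329,233), while the fingers' centre line is at column 323, so the knob is about 3 mm to +y. The bar is also turned about 0.04 rad further clockwise than the gripper. I'll correct both, go down and grip.

```bash
python3 -m handwheel '[[[-0.7,3,0],0.04],[[0,0,15],0],[[0,0,15],0],[[0,0,15],0],[[0,0,11],0],[[0,0,0],0],[[0,0,0],0]]' >/dev/null
python3 -c "
from h import *
st([.5605,.164,.231])"
python3 -m handwheel '[[[0,0,0],0],[[0,0,0],0],[[0,0,0],0],[[0,0,0],0],[[0,0,0],0],[[0,0,0],0],[[0,0,0],0],[[0,0,0],0]]' 1 60 >/dev/null
python3 - <<'E'
from h import *
st([.5605,.164,.231])
c=imaging.read_camera("wrist"); cv2.imwrite("pics/w3.png",c["pixels"][...,::-1])
E
```

```text
t 5.95 p [0.5608 0.164  0.2312] yaw 3.017 z [ 0.001  0.    -1.   ] q [0.15 0.37 0.1  1.31 0.   0.27] F [ 0.07  0.1  -0.5 ] T [-0.02 -0.03  0.05] grip 0.0 0.0856
tool mm [ 0.3 -0.   0.2]
t 6.75 p [0.5605 0.1642 0.2305] yaw 3.017 z [ 0.     0.001 -1.   ] q [0.15 0.37 0.1  1.31 0.   0.27] F [0.3  5.53 2.68] T [ 1.1  -0.01 -0.04] grip 60.63067327158933 0.0112
tool mm [-0.1 -0.2 -0.5]
```

View pics/w3.png

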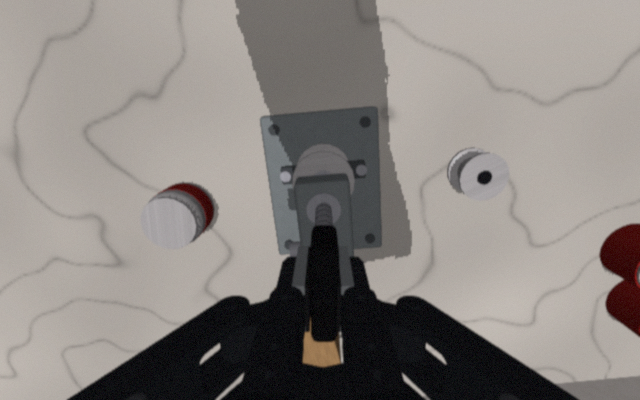

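The knob is gripped: finger width is 11.2 mm and the bar sits between the pads at about (322,280). I'll relieve the side force and lower it 22 mm, which is free travel.

```bash
python3 -m handwheel '[[[0,0.5,2],0],[[0,0,3],0],[[0,0,3],0],[[0,0,3],0],[[0,0,3],0],[[0,0,3],0],[[0,0,3],0],[[0,0,2],0],[[0,0,0],0],[[0,0,0],0]]' 
python3 -m handwheel '[[[0,0,0],0]]' | grep ft
python3 -m handwheel '[[[0,0,0],0]]' | grep ft
python3 -c "
from h import *
st()"
```

```text
time: 7.8
eef_pos: [0.5604, 0.1644, 0.2082]
tcp_rot: [-0.196, -3.135, 0.0]
ft_force: [0.0, 2.9, 1.7]
gripper_width: 0.0112
grip_force: 60.5
ft_force: [-0.2, 3.9, 1.9]
ft_force: [-0.1, 2.9, 2.1]
t 8.0 p [0.5604 0.1644 0.2083] yaw 3.017 z [-0. -0. -1.] q [ 0.15  0.37  0.05  1.25 -0.    0.27] F [-0.09  2.88  2.09] T [ 0.72 -0.03  0.02] grip 60.5118378205043 0.0113
```

```bash
cat > chk.py <<'E'
import sys
from rig import get_obs
o=get_obs(); f=o["ft_force"]
print(round(o["time"],2),o["eef_pos"].round(4),f.round(1),round(o["gripper_width"],4)); sys.exit(f[2]>5.5)
E
python3 -m handwheel '[[[0,0.4,1],0],[[0,0,0],0]]' >/dev/null; python3 chk.py &&
python3 -m handwheel '[[[0,0,1],0],[[0,0,0],0]]' >/dev/null; python3 chk.py &&
python3 -m handwheel '[[[0,0,1],0],[[0,0,0],0]]' >/dev/null && python3 chk.py &&
python3 -m handwheel '[[[0,0,1],0],[[0,0,0],0]]' >/dev/null && python3 chk.py &&
python3 -m handwheel '[[[0,0,1],0],[[0,0,0],0]]' >/dev/null && python3 chk.py &&
python3 -m handwheel '[[[0,0,1],0],[[0,0,0],0]]' >/dev/null && python3 chk.py &&
python3 -m handwheel '[[[0,0,1],0],[[0,0,0],0]]' >/dev/null && python3 chk.py &&
python3 -m handwheel '[[[0,0,1],0],[[0,0,0],0]]' >/dev/null && python3 chk.py &&
python3 -m handwheel '[[[0,0,1],0],[[0,0,0],0]]' >/dev/null && python3 chk.py &&
python3 -m handwheel '[[[0,0,1],0],[[0,0,0],0]]' >/dev/null && python3 chk.py
```

```text
8.2 [0.5604 0.1646 0.2072] [1.2 1.2 2.4] 0.0111
8.2 [0.5604 0.1646 0.2072] [1.2 1.2 2.4] 0.0111False
False
```

```bash
sed -i 's/sys.exit(f\[2\]>5.5)/sys.exit(int(f[2]>5.5))/' chk.py
python3 chk.py &&
python3 -m handwheel '[[[0,0,1],0],[[0,0,0],0]]' >/dev/null && python3 chk.py &&
python3 -m handwheel '[[[0,0,1],0],[[0,0,0],0]]' >/dev/null && python3 chk.py &&
python3 -m handwheel '[[[0,0,1],0],[[0,0,0],0]]' >/dev/null && python3 chk.py &&
python3 -m handwheel '[[[0,0,1],0],[[0,0,0],0]]' >/dev/null && python3 chk.py &&
python3 -m handwheel '[[[0,0,1],0],[[0,0,0],0]]' >/dev/null && python3 chk.py &&
python3 -m handwheel '[[[0,0,1],0],[[0,0,0],0]]' >/dev/null && python3 chk.py &&
python3 -m handwheel '[[[0,0,1],0],[[0,0,0],0]]' >/dev/null && python3 chk.py &&
python3 -m handwheel '[[[0,0,1],0],[[0,0,0],0]]' >/dev/null && python3 chk.py &&
python3 -m handwheel '[[[0,0,1],0],[[0,0,0],0]]' >/dev/null && python3 chk.py &&
python3 -m handwheel '[[[0,0,1],0],[[0,0,0],0]]' >/dev/null && python3 chk.py &&
python3 -m handwheel '[[[0,0,1],0],[[0,0,0],0]]' >/dev/null && python3 chk.py &&
python3 -m handwheel '[[[0,0,1],0],[[0,0,0],0]]' >/dev/null && python3 chk.py &&
python3 -m handwheel '[[[0,0,1],0],[[0,0,0],0]]' >/dev/null && python3 chk.py &&
python3 -m handwheel '[[[0,0,1],0],[[0,0,0],0]]' >/dev/null && python3 chk.py
```

```text
8.2 [0.5604 0.1646 0.2072] [1.2 1.2 2.4] 0.0111
8.4 [0.5605 0.1647 0.2062] [-0.3  1.3  3. ] 0.0108
8.6 [0.5605 0.1647 0.2051] [-0.2  0.5  2.3] 0.0116
8.8 [0.5605 0.1648 0.2041] [ 0.3 -0.1  1.9] 0.0111
9.0 [0.5605 0.1648 0.2031] [ 0.2 -0.2  2.2] 0.0108
9.2 [0.5605 0.1648 0.2021] [0.4 0.8 2.1] 0.0111
9.4 [0.5605 0.1648 0.2011] [ 0.7 -1.2  2.1] 0.0113
9.6 [0.5605 0.1648 0.2002] [0.5 0.1 2.1] 0.0111
9.8 [0.5605 0.1648 0.1992] [ 0.7 -1.   2.4] 0.011
10.0 [0.5605 0.1648 0.1981] [ 0.4 -0.6  1.6] 0.0108
10.2 [0.5605 0.1648 0.1972] [ 0.3 -0.2  2.4] 0.0111
10.4 [0.5605 0.1648 0.1961] [1.  0.4 1.4] 0.0112
10.6 [0.5605 0.1648 0.1952] [ 0.1 -0.9  1.4] 0.011
10.8 [0.5605 0.1648 0.1942] [0.2 0.1 3.1] 0.0112
11.0 [0.5605 0.1648 0.1932] [1.  0.  2.8] 0.0112
```

```bash

python3 -m handwheel '[[[0,0,1],0],[[0,0,0],0]]' >/dev/null && python3 chk.py &&
python3 -m handwheel '[[[0,0,1],0],[[0,0,0],0]]' >/dev/null && python3 chk.py &&
python3 -m handwheel '[[[0,0,1],0],[[0,0,0],0]]' >/dev/null && python3 chk.py &&
python3 -m handwheel '[[[0,0,1],0],[[0,0,0],0]]' >/dev/null && python3 chk.py &&
python3 -m handwheel '[[[0,0,1],0],[[0,0,0],0]]' >/dev/null && python3 chk.py &&
python3 -m handwheel '[[[0,0,1],0],[[0,0,0],0]]' >/dev/null && python3 chk.py &&
python3 -m handwheel '[[[0,0,1],0],[[0,0,0],0]]' >/dev/null && python3 chk.py &&
python3 -m handwheel '[[[0,0,1],0],[[0,0,0],0]]' >/dev/null && python3 chk.py &&
python3 -m handwheel '[[[0,0,1],0],[[0,0,0],0]]' >/dev/null && python3 chk.py &&
python3 -m handwheel '[[[0,0,1],0],[[0,0,0],0]]' >/dev/null && python3 chk.py &&
python3 -m handwheel '[[[0,0,1],0],[[0,0,0],0]]' >/dev/null && python3 chk.py &&
python3 -m handwheel '[[[0,0,1],0],[[0,0,0],0]]' >/dev/null && python3 chk.py &&
python3 -m handwheel '[[[0,0,1],0],[[0,0,0],0]]' >/dev/null && python3 chk.py &&
python3 -m handwheel '[[[0,0,1],0],[[0,0,0],0]]' >/dev/null && python3 chk.py &&
python3 -m handwheel '[[[0,0,1],0],[[0,0,0],0]]' >/dev/null && python3 chk.py &&
python3 -m handwheel '[[[0,0,1],0],[[0,0,0],0]]' >/dev/null && python3 chk.py
```

```text
11.2 [0.5605 0.1648 0.1922] [ 0.  -0.5  2.5] 0.011
11.4 [0.5605 0.1649 0.1912] [-0.  -0.   2.5] 0.0113
11.6 [0.5604 0.1648 0.1901] [-0.3 -0.3  3. ] 0.0111
11.8 [0.5605 0.1648 0.1892] [-0.6 -0.2  2.7] 0.0116
12.0 [0.5605 0.1648 0.1882] [-0.1 -0.4  2. ] 0.0108
12.2 [0.5605 0.1648 0.1873] [-0.8 -0.1  4.4] 0.0112
12.4 [0.5605 0.1648 0.1864] [-0.6 -0.1  6.4] 0.0112
```

Contact began at a TCP height of about 0.188. I'll press 0.8 mm more, hold, then turn in parts.

```bash
python3 -m handwheel '[[[0,0,0.8],0],[[0,0,0],0],[[0,0,0],0],[[0,0,0],0],[[0,0,0],0]]' - 80 >/dev/null; python3 chk.py;
python3 -m handwheel '[[[0,0,0],0.06],[[0,0,0],0.06],[[0,0,0],0.06],[[0,0,0],0.06],[[0,0,0],0.06],[[0,0,0],0]]' >/dev/null; python3 -c "
from h import *
st()"
```

```text
12.9 [0.5606 0.1648 0.1859] [-0.9 -0.8  8.2] 0.0109
t 13.5 p [0.5604 0.165  0.1858] yaw 2.715 z [ 0.  0. -1.] q [0.15 0.38 0.   1.19 0.   0.57] F [-3.35  0.16  8.49] T [-0.23  0.42 -0.  ] grip 80.90946078300476 0.011
```

```bash
python3 -m handwheel '[[[0,0,0],0.06],[[0,0,0],0.06],[[0,0,0],0.06],[[0,0,0],0.06],[[0,0,0],0.06],[[0,0,0],0.06],[[0,0,0],0]]' >/dev/null; python3 -c "
from h import *
st()"
```

```text
t 14.2 p [0.5586 0.1655 0.1855] yaw 2.356 z [-0.003  0.001 -1.   ] q [0.15 0.38 0.   1.2  0.   0.93] F [-13.98   3.11   9.71] T [0.26 1.87 0.34] grip 81.12628333736211 0.011
```

```bash
python3 -m handwheel '[[[1,-0.8,0],0],[[0.6,-0.4,0],0],[[0,0,0],0]]' >/dev/null; python3 - <<'E'
from h import *
st()
c=imaging.read_camera("wrist"); s=imaging.read_camera("side")
a=cv2.resize(s["pixels"][180:320,260:400],(400,400),interpolation=2)
cv2.imwrite("pics/w4.png",np.hstack([c["pixels"][:,140:540],a])[...,::-1])
E
```

```text
t 14.5 p [0.5584 0.1654 0.1855] yaw 2.357 z [-0.  0. -1.] q [ 0.15  0.38 -0.    1.19  0.    0.93] F [-3.33  2.2   4.83] T [ 0.26 -0.04  0.3 ] grip 80.19960083300248 0.011
```

View pics/w4.png

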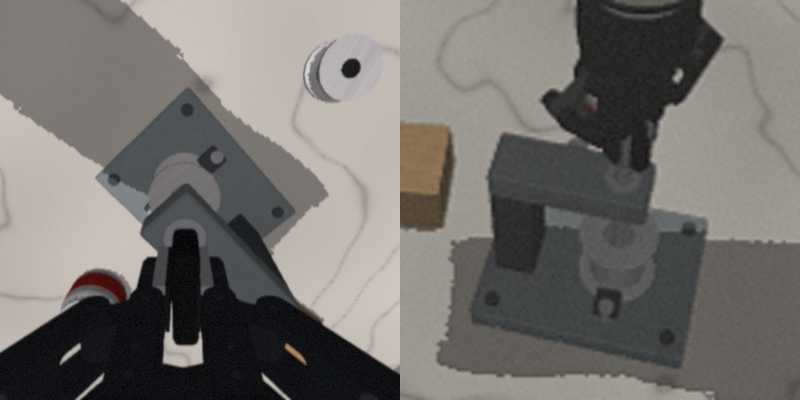

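The knob turns with the gripper: in the wrist view the bar stays between the pads at about (183,280). The side force is relieved, so I'll continue.

```bash
python3 -m handwheel '[[[0,0,0],0.07],[[0,0,0],0.07],[[0,0,0],0.07],[[0,0,0],0.07],[[0,0,0],0]]' >/dev/null; python3 -c "
from h import *
st()"
```

```text
t 15.1 p [0.5576 0.1659 0.1855] yaw 2.075 z [-0.002  0.002 -1.   ] q [ 0.15  0.38 -0.    1.19  0.    1.21] F [-9.58  6.68  7.35] T [1.16 0.86 0.42] grip 80.76826214790344 0.0107
```

```bash
python3 -m handwheel '[[[1.4,-0.7,0],0],[[0,0,0],0.07],[[0,0,0],0.07],[[0,0,0],0.07],[[0,0,0],0]]' >/dev/null; python3 -c "
from h import *
st()"
```

```text
t 15.6 p [0.5574 0.1657 0.1856] yaw 1.864 z [ 0.    -0.001 -1.   ] q [ 0.15  0.38 -0.    1.19 -0.    1.43] F [-3.65 -2.99  6.63] T [-0.29 -0.35 -0.03] grip 80.40574813261628 0.0111
```

```bash
python3 -m handwheel '[[[0,0,0],0.06],[[0,0,0],0.06],[[0,0,0],0]]' >/dev/null; python3 -c "
from h import *
st()"; python3 -m handwheel '[[[0,0,0],0.05],[[0,0,0],0.05],[[0,0,0],0]]' >/dev/null; python3 -c "
from h import *
st()"
```

```text
t 15.9 p [0.5574 0.1655 0.1857] yaw 1.746 z [ 0.001 -0.001 -1.   ] q [ 0.15  0.38 -0.    1.19 -0.    1.54] F [-3.44 -3.84  6.66] T [-0.55 -0.2   1.85] grip 95.81393958767876 0.011
t 16.2 p [0.5574 0.1657 0.1858] yaw 1.649 z [ 0.001 -0.001 -1.   ] q [ 0.15  0.38 -0.    1.19 -0.    1.64] F [-2.24 -4.23  8.27] T [-0.68 -0.07  3.98] grip 159.73698525689542 0.0111
```

The knob is at its stop: torque rises steeply. I'll back off slightly, then release.

```bash
python3 -m handwheel '[[[0,0,0],-0.08],[[0,0,0],-0.03],[[0,0,0],0]]' >/dev/null; python3 -c "
from h import *
st()"; python3 -m handwheel '[[[0,0,0],0],[[0,0,0],0],[[0,0,0],0],[[0,0,0],0],[[0,0,0],0]]' 0 >/dev/null; python3 - <<'E'
from h import *
st()
c=imaging.read_camera("wrist"); s=imaging.read_camera("side")
a=cv2.resize(s["pixels"][180:320,260:400],(400,400),interpolation=2)
cv2.imwrite("pics/w5.png",np.hstack([c["pixels"][:,140:540],a])[...,::-1])
E
```

```text
t 16.5 p [0.5574 0.1655 0.1857] yaw 1.759 z [ 0.001 -0.001 -1.   ] q [ 0.15  0.38 -0.    1.19 -0.    1.53] F [-2.41 -3.91  7.36] T [-0.56 -0.21  1.49] grip 89.81644356837933 0.0111
t 17.0 p [0.5572 0.166  0.1854] yaw 1.757 z [-0.  0. -1.] q [ 0.15  0.38 -0.    1.19  0.    1.53] F [ 0.66 -0.28 -0.12] T [0.01 0.02 0.07] grip 0.0 0.0821
```

View pics/w5.png

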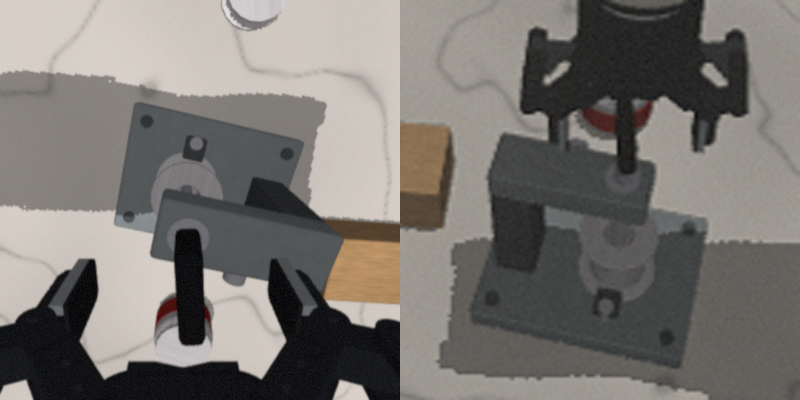

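The gripper is open and clear of the bar, which runs from about (188,230) to (190,340) and has stayed low. I'll withdraw straight up and check its height.

```bash
python3 -m handwheel '[[[0,0,-15],0],[[0,0,-20],0],[[0,0,-25],0],[[0,0,-25],0],[[0,0,-25],0],[[0,0,-20],0],[[0,0,-20],0],[[0,0,0],0],[[0,0,0],0]]' >/dev/null; python3 - <<'E'
from h import *
st()
s=imaging.read_camera("side"); c=imaging.read_camera("wrist")
for z in(.201,.247):
    T=np.linalg.inv(s["world_from_camera"])@[.559,.165,z,1]; print(z,s["fx"]*T[0]/T[2]+s["cx"],s["fy"]*T[1]/T[2]+s["cy"])
a=cv2.resize(s["pixels"][180:320,260:400],(400,400),interpolation=2)
cv2.imwrite("pics/w6.png",np.hstack([c["pixels"][:,140:540],a])[...,::-1])
E
```

```text
t 18.0 p [0.5574 0.166  0.3353] yaw 1.757 z [ 0.  0. -1.] q [0.15 0.36 0.38 1.59 0.   1.53] F [-0.14 -0.67 -0.62] T [-0.02 -0.01 -0.01] grip 0.0 0.0855
0.201 339.9011445721212 228.17998694061038
0.247 340.9410457123716 213.8392271544852
```

View pics/w6.png

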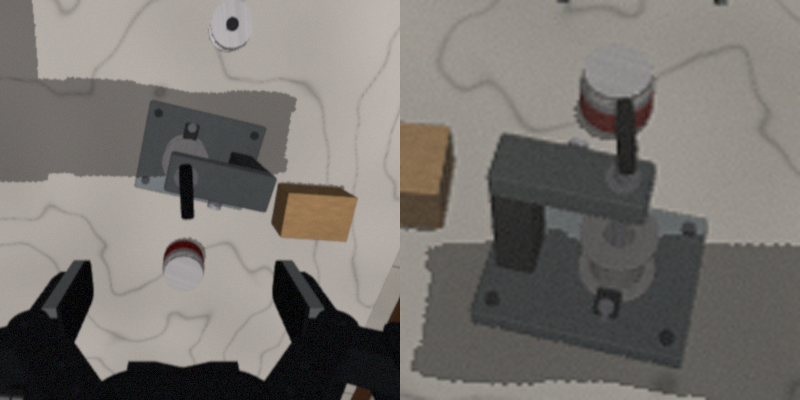

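The knob is at side pixel (339,228), which matches z = 0.201, so the slide held. The bystanders look untouched, so I'm handing in.

```bash
python3 -c "
from rig import order
print(order.close_job())"
```

```text
the job is handed in; nothing more can be done
None
```

The probe was lowered onto the bore bottom at about 6 N (estimated), the knob was turned to its stop and let go, the slide held in the last camera view, and the job was handed in at about 18 s (no verdict was shown).

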